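Sign out the screwdriver and hold it ready over the screw

TASK

Sign the small yellow screwdriver out: hang the yellow tag on the rack's rail at the end on the robot's left, slide it along the rail to the red mark and leave it hanging there. Then draw the screwdriver out of its sloping sleeve, turn it upright with the blade pointing straight down, and finish while still holding it like that, the blade just above the head of the cap screw in the aluminium block and in line with it, without touching it. Leave the optics box, the packet of tissue and the marker pen where they are.

Things in the scene. Friction and masses are not known exactly. Their poses are not given: they have to be found in the camera images.
- rack: grey tool rack, fixed to the bench; base plate 125 mm (x) by 280 mm (y), 12 mm thick, origin on the bench under the plate, z up, -x its front (towards the robot), +y its left end. Behind, a round steel rail along y (see rail_mid). In front, at its middle (y = 0), a blue sleeve with a black mouth (see sleeve_mouth), the mouth 28 mm square, sloping at 45 degrees: the screwdriver is drawn out along the rack's direction (-0.707, 0, 0.707), towards the robot and up
- rail_mid (a point): middle of the rack's rail, on its axis, 100 mm above the bench; axes as the rack's. The rail is 10 mm in diameter, runs along y, and is free from y = -124 to +124 mm between two end posts that rise 2 mm above its axis level
- sleeve_mouth (a point): centre of the sleeve's mouth, on its sloping axis, 68 mm above the bench; axes as the rack's. The handle fits with 1 mm play all round in a pocket 12 mm deep, and the shaft, 55 mm long, reaches down behind it in a hole 9 mm square: the tip is free once drawn 67 mm along the axis
- mark: red painted band, 14 mm wide, round the rail, with a red stripe on the base plate beneath it; nothing sticks out. Origin on the rail's axis at the middle of the band; axes as the rack's. It lies 0 to 75 mm to the right (-y of the rack) of the rail's middle
- tag: loose yellow saddle tag, 60 g, an inverted U that hangs astride a rail: two legs 40 mm wide (y), 5 mm thick, reaching 50 mm down, with a gap of 20 mm (x) between them; origin in the middle of the underside of the bridge (this lies on the rail's top when hung). y runs along the rail, z up. The same both ways round. At the start it sits astride the fin of its stand
- tag_knob (a point): middle of the black square knob on top of the tag, 14 x 14 mm, 30 mm high, 20 mm above the tag's origin; axes as the tag's; grip it here from above
- tag_stand: fixed stand for the tag: grey base 70 x 60 mm with an upright aluminium fin 12 mm thick (x), 46 mm wide (y), its top 65 mm above the bench; origin on the bench beneath the fin's middle. The tag is free once lifted 55 mm
- driver_handle (a point): middle of the screwdriver's yellow handle, 14 x 16 mm across, 55 mm long along y; its y axis points from the blade to the handle's end, and its x axis lies level in the sleeve, along the rack's y. The screwdriver is 110 mm long and weighs about 40 g; in the sleeve the outer 43 mm of the handle stand clear of the mouth
- driver_tip (a point): tip of the screwdriver's blade, 82.5 mm from the middle of the handle; the shaft is 4 mm in diameter and 55 mm long; axes as the handle's (y towards the handle, so y points up when the blade points straight down)
- screw_top (a point): middle of the top of the upright cap screw's head (10 mm wide), 28 mm above the bench, in the middle of a fixed aluminium block 70 x 70 x 12 mm; z up
- optic_box: clear optics box lying flat, 63 x 64 x 18 mm, origin under its middle; to be left alone
- tissue_pack: white packet of lens tissue, 50 x 72 x 28 mm, origin under its middle; to be left alone
- marker: white marker pen with a blue cap lying flat, 120 mm long along y, 12 mm thick, origin under its middle; to be left alone
- driver: the same screwdriver, its frame's origin 8 mm beside its axis, at the shoulder where handle and shaft meet; axes as the handle's; loose
- block: the fixed aluminium block that carries the upright cap screw, 70 x 70 x 12 mm, origin on the bench under its middle

How it is judged (in metres and radians):
On the way, in this order (a step that is already met when the one before it is completed fails the run):
1. the tag hangs astride the left part of the rail (knob more than 45 mm left of the rail's middle) (x of tag_knob in the frame of rail_mid between -0.012 and 0.012 m and z of tag_knob in the frame of rail_mid between 0.018 and 0.031 m and angle between the z axis of tag and the z axis of rack, either way round below 0.3 rad and angle between the y axis of tag and the y axis of rack, either way round below 0.3 rad and y of tag_knob in the frame of rail_mid between 0.045 and 0.125 m), for 0.2 s.
2. slid along: the tag is passing the rail between its left part and the mark, still astride it (x of tag_knob in the frame of rail_mid between -0.012 and 0.012 m and z of tag_knob in the frame of rail_mid between 0.018 and 0.031 m and angle between the z axis of tag and the z axis of rack, either way round below 0.3 rad and angle between the y axis of tag and the y axis of rack, either way round below 0.3 rad and y of tag_knob in the frame of mark above 0.012 m and y of tag_knob in the frame of rail_mid below 0.04 m).
3. the tag hangs astride the rail at the red mark, let go (x of tag_knob in the frame of rail_mid between -0.012 and 0.012 m and z of tag_knob in the frame of rail_mid between 0.018 and 0.031 m and angle between the z axis of tag and the z axis of rack, either way round below 0.3 rad and angle between the y axis of tag and the y axis of rack, either way round below 0.3 rad and y of tag_knob in the frame of mark between -0.012 and 0.012 m and contact force between the fingers and tag below 0.1 N), for 0.2 s.
4. the screwdriver is drawn out of its sleeve, in the fingers (distance between driver_tip and sleeve_mouth above 0.02 m and distance between driver_handle and sleeve_mouth above 0.07 m and height (world z) of driver_tip above 0.04 m and contact force between the fingers and driver above 0.5 N), for 0.1 s.
At the end, for the whole second after the job is handed in: The tag hangs free astride the rail within 12 mm of the middle of the red mark; the screwdriver is held still in the fingers, blade down within 12 degrees of upright, its tip 5 to 60 mm above the screw's head and within 15 mm of its axis, touching neither the block nor the rack (all of step 3 and contact force between the arm and tag below 0.1 N and horizontal distance between driver_tip and screw_top below 0.015 m and z of driver_tip in the frame of screw_top between 0.005 and 0.06 m and y of driver_handle in the frame of driver_tip above 0.07 m and angle between driver_tip's own y axis and vertical below 0.21 rad and contact force between the fingers and driver above 0.5 N and contact force between driver and block below 0.05 N and contact force between driver and rack below 0.05 N and linear speed of driver below 0.04 m/s and linear speed of tag below 0.03 m/s); the arm keeps its last pose, push and grip.
It fails at once if the optics box, the tissue or the marker is moved by more than 20 mm (distance of any of optic_box, tissue_pack, marker from where it was at the start of the episode above 0.02 m).
It also fails if it takes over 48 s, if anything falls off the work surface, if the arm or the gripper's body presses on something with over 40 N, if the wrist force passes 120 N, or if a joint passes its speed limit or range.

ROBOT

A 7-joint arm with a two-finger parallel gripper is mounted at the origin on a cart in front of the work surface, level with it; the furniture and walls round the work are solid. World frame = base frame: x ahead of the robot, y to its left, z up, the work surface at z = 0. Lengths are in m, angles in degrees, forces in N, time in s.
With the tool pointing down it reaches from about 0.425 to 1.025 m from the base axis. Payload 9.4 kg.
Tool frame: the origin (TCP) lies at the very end of the fingers, on their centre line; the grasp point (between the pads) lies 19 mm behind it; z points along the fingers, y is the line along which they close (so a half turn about z gives the same grasp; the last joint's range is limited). The gripper opens to 93 mm and grips with 3 to 60 N. Pads are 15 mm wide; open, the fingers measure 128 mm over their backs; the gripper's body (75 mm by 188 mm) begins 65 mm behind the grasp point.
Start: joints at [62.584, 34.337, -0.143, 91.639, 0.103, 54.024, -4.572], TCP at [0.284, -0.667, 0.219] pointing down, gripper open.
Joint ranges: [-147.43, 147.43], [-19.82, 112.94], [-74.19, 73.91], [6.32, 146.72], [-59.91, 239.91], [6.04, 106.73], [-150.56, 150.56]. Speed limits (degrees/s): [127.2, 127.2, 172.46, 172.46, 180, 180, 180].

INTERFACE

Orientations are given as [roll, pitch, yaw] about the fixed x, y, z axes, in that order (R = Rz(yaw) Ry(pitch) Rx(roll)).
In Python, from plant import r gives the robot as it stands.
- The arm moves only by the tool send_rows, never from a script. Its argument "series" is a list of rows, each a list of 7 numbers: the shift along the world's x, y, z normalised to -1 to 1, where 1 is 0.25 m, then the turn, a rotation vector about the world's x, y, z normalised to -1 to 1, where 1 is pi rad, then the gripper's target within -1 to 1 (fully open at 1, half-way at 0, shut at -1). A call has 1 to 10 rows; each row is the pose to reach, as a shift and turn from the pose commanded when the call began, turning the shorter way round; what a row does not reach only later rows make up. A row lasts 1/10 s, in which the tool goes at most 50 mm and 8.59 degrees, less where a joint would pass 70% of its speed; a pose out of reach is approached as far as the arm can. A call with a number of a shift or a turn outside -1 to 1 is refused whole. A call with a gripper value outside its range is refused whole. The fingers move at their own pace and stop on an object; "force" is the grip in N (left out, the last holds). Time passes only in rows, so rows that repeat a pose let the fingers close. It gives the time, the measured TCP pose, the force, the opening and the grip force at its end, in the units of the state.
- r.get_state(): the state, without advancing time (a new reading comes with each control period).
- r.capture(name): name is "side" or "top" or "wrist"; returns the picture (420x560x3 uint8, red, green, blue); there is no depth.
- r.camera_info(name): a dict with "intrinsics" (3x3 intrinsics, pixels), "world_to_cam" (4x4, takes a point from world to camera coordinates). Camera axes: x right, y up, looking along -z (the intrinsics and any distortion apply to the point x, -y, -z); pixel columns grow to the right and rows downward; lengths in m; the calibration is good to about 2 mm. A picture is of the moment at which its call begins: read the wrist's pose just before it. camera_info takes no time and is no camera call; for the wrist camera it gives the pose at the moment of the call.
- r.close_job(): hands the job in; it is judged then, once.
The state is a dict: "time": time; "joint_positions": joint angles; "joint_velocities": joint speeds; "tau": joint torques, N m; "tool_pos": TCP position; "eef_rot": TCP orientation; "contact_force": force on the tool from outside, world axes, zero at the start; "ft_torque": the same for the moment, N m; "grip_width": opening from 0.0 (shut) to 1.0 (fully open); "finger_force": force on a finger pad.
Only numpy, scipy, OpenCV 4.12 (cv2) and the standard library are available. Lean on these libraries where they do the work, as an engineer would, in place of code of your own. Each camera call takes 0.05 s, during which the arm holds its last target. There are 200 camera calls.

## Working session

There is one attempt and no reset: what is moved stays moved. The work goes in short steps, Python scripts to look and compute and a tool call to move; the robot and the scene stay as the last step left them, time stands still between calls to the robot, and variables do not carry over. Pictures are saved under pics/ and viewed, at most 14 in all, crops included, and the job is handed in when it is done.

Besides the shell and the picture viewer there is one more tool, called after "Request:" as name(argument=value, ...) on one line, values as JSON. send_rows: Moves the arm, as the interface text tells. Its arguments: {"type":"object","properties":{"series":{"type":"array"},"force":{"type":"number"}},"required":["series"]}

```bash
mkdir -p pics; ls
python3 - <<'E'
from plant import r
import cv2,json,numpy as np
np.set_printoptions(precision=4,suppress=True)
s=r.get_state();print(s)
for n in("side","top"):
    im=r.capture(n);cv2.imwrite(f"pics/{n}0.png",im[:,:,::-1]);c=r.camera_info(n);print(n,c)
E
```

```text
pics
{'time': 0.0, 'joint_positions': array([62.583 , 34.3859, -0.1462, 91.6788,  0.1032, 54.0236, -4.5729]), 'joint_velocities': array([ 0.0305, -0.0295, -0.0009, -0.0164,  0.0329, -0.0745,  0.0622]), 'tau': array([ -0.0012, -76.5068,   1.4963, -25.2351,  -0.0525,   0.0169,
         0.0002]), 'tool_pos': array([ 0.2833, -0.6668,  0.2178]), 'eef_rot': array([-179.9122,    0.0079,   23.0256]), 'contact_force': array([ 0.0682,  0.3369, -0.6199]), 'ft_torque': array([-0.0226,  0.0209,  0.012 ]), 'finger_force': 0.0, 'grip_width': 0.9995793400750218}
side {'intrinsics': array([[405.9557,   0.    , 278.9391],
       [  0.    , 405.9557, 209.8292],
       [  0.    ,   0.    ,   1.    ]]), 'world_to_cam': array([[ 0.6221,  0.7829,  0.0056, -0.4791],
       [-0.5027,  0.3939,  0.7695,  0.1037],
       [ 0.6002, -0.4815,  0.6386, -1.1581],
       [ 0.    ,  0.    ,  0.    ,  1.    ]])}
top {'intrinsics': array([[435.2645,   0.    , 285.988 ],
       [  0.    , 435.2645, 206.9544],
       [  0.    ,   0.    ,   1.    ]]), 'world_to_cam': array([[ 0.1211, -0.9926,  0.0029,  0.1448],
       [ 0.9704,  0.119 ,  0.2102, -0.5494],
       [-0.209 , -0.0227,  0.9777, -0.9314],
       [ 0.    ,  0.    ,  0.    ,  1.    ]])}
```

View pics/top0.png

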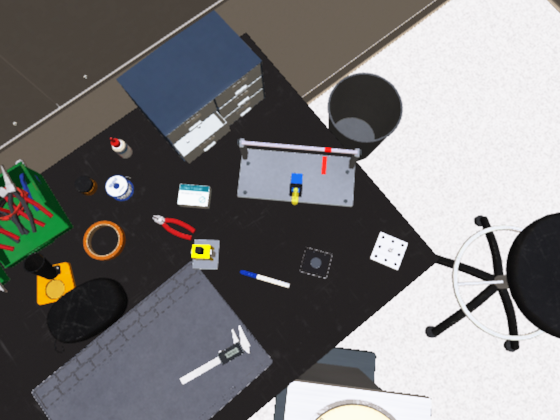

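View pics/side0.png

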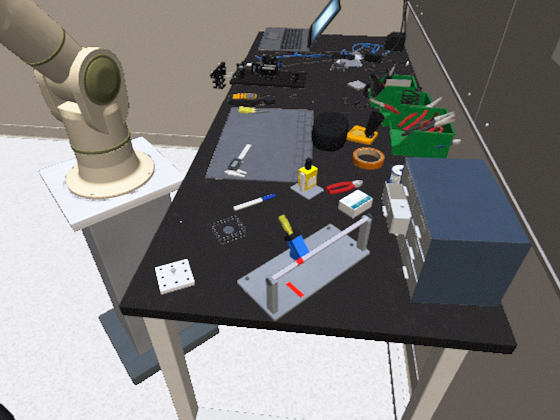

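The top view shows the tag on its stand at about (203,253). The rail runs (241,143) to (357,153), with the red mark at (327,150) and the sleeve and handle at (296,185). The block is at (390,250), the optics box at (316,262), the marker at (265,279) and the tissue at (194,195). The side view agrees: tag (308,180), mark (300,262), screw (173,270). Next I'll get coarse positions.

```bash
cat > h.py <<'E'
import numpy as np,cv2
from scipy.spatial.transform import Rotation as Ro
np.set_printoptions(precision=4,suppress=True)
def ray(ci,u,v):
    K,T=ci["intrinsics"],ci["world_to_cam"]; R,t=T[:3,:3],T[:3,3]
    d=np.array([(u-K[0,2])/K[0,0],-(v-K[1,2])/K[1,1],-1.]); return -R.T@t,R.T@d
def onz(ci,u,v,z):
    o,d=ray(ci,u,v); return o+d*(z-o[2])/d[2]
def tri(c1,p1,c2,p2):
    o1,d1=ray(c1,*p1);o2,d2=ray(c2,*p2)
    s=np.linalg.lstsq(np.c_[d1,-d2],o2-o1,rcond=None)[0]
    a,b=o1+s[0]*d1,o2+s[1]*d2; return (a+b)/2,np.linalg.norm(a-b)
def proj(ci,p):
    q=ci["world_to_cam"]@np.r_[p,1]; K=ci["intrinsics"]
    return np.array([K[0,2]+K[0,0]*q[0]/-q[2],K[1,2]-K[1,1]*q[1]/-q[2]])
def blobs(im,lo,hi,amin=15):
    m=cv2.inRange(cv2.cvtColor(im,cv2.COLOR_RGB2HSV),np.array(lo),np.array(hi))
    n,_,st,ce=cv2.connectedComponentsWithStats(m)
    return [(int(st[i,4]),ce[i].round(1).tolist(),st[i,:4].tolist()) for i in range(1,n) if st[i,4]>=amin],m
Y=((22,120,90),(35,255,255));B=((108,150,60),(125,255,255));RD=((0,190,120),(4,255,255))
E
python3 - <<'E'
from plant import r
from h import *
ct,cs,cw=[r.camera_info(n) for n in("top","side","wrist")]
it=cv2.imread("pics/top0.png")[:,:,::-1].copy();i2=cv2.imread("pics/side0.png")[:,:,::-1].copy()
for nm,c in(("Y",Y),("B",B),("R",RD)): print(nm,"top",blobs(it,*c)[0],"\n side",blobs(i2,*c)[0])
print("posts",onz(ct,241,143,.1),onz(ct,357,153,.1),"mark",onz(ct,327.5,150,.1),"stripe ends",onz(ct,327,154,.012),onz(ct,323,173,.012))
print("tagknob",tri(ct,(201,251.5),cs,(308.5,162)),"screw",tri(ct,(388.5,249.5),cs,(173.5,266)))
print("block",onz(ct,390,250,.012),"handle",tri(ct,(295,198),cs,(285,222)))
s=r.get_state();R=Ro.from_euler("xyz",s["eef_rot"],degrees=True).as_matrix()
T=np.linalg.inv(cw["world_to_cam"]);print("wristcam in tcp",R.T@(T[:3,3]-s["tool_pos"]),"\n",R.T@T[:3,:3],cw["intrinsics"])
E
```

```text
Y top [(94, [294.7, 196.8], [291, 187, 8, 19]), (236, [201.0, 251.7], [191, 244, 23, 16]), (192, [65.2, 275.5], [56, 263, 17, 29]), (208, [42.1, 291.6], [38, 277, 18, 27]), (232, [54.9, 288.9], [47, 281, 17, 17])] 
 side [(83, [245.6, 109.5], [239, 106, 15, 7]), (15, [359.9, 132.5], [357, 131, 6, 4]), (214, [308.5, 174.8], [298, 165, 20, 26]), (151, [285.4, 224.0], [278, 214, 15, 21])]
B top [(89, [23.8, 183.5], [19, 173, 13, 25]), (101, [296.1, 178.8], [291, 173, 11, 12]), (55, [125.8, 193.5], [113, 180, 21, 21]), (15, [116.1, 185.5], [114, 184, 5, 4]), (88, [247.9, 273.4], [240, 270, 17, 9])] 
 side [(55, [268.4, 196.8], [262, 194, 14, 7]), (150, [293.6, 247.8], [287, 235, 17, 25])]
R top [(42, [114.7, 142.1], [111, 138, 8, 8]), (29, [327.7, 149.4], [325, 147, 6, 6]), (49, [323.7, 164.8], [322, 157, 4, 17]), (44, [22.7, 192.9], [18, 188, 9, 10]), (55, [40.8, 207.2], [32, 201, 20, 14]), (43, [17.6, 209.0], [14, 204, 9, 11]), (24, [4.4, 210.0], [0, 208, 10, 5]), (26, [6.0, 217.4], [2, 215, 10, 5]), (298, [178.3, 227.9], [162, 218, 33, 22])] 
 side [(96, [339.7, 187.5], [327, 182, 26, 12]), (21, [299.6, 260.9], [297, 259, 6, 5]), (63, [294.5, 289.2], [287, 283, 16, 14])]
posts [0.6523 0.3275 0.1   ] [0.6606 0.0668 0.1   ] mark [0.6596 0.133  0.1   ] stripe ends [0.6814 0.1279 0.012 ] [0.6321 0.1326 0.012 ]
tagknob (array([0.4037, 0.3823, 0.0917]), np.float64(0.008151265446428642)) screw (array([ 0.4625, -0.0343,  0.0335]), np.float64(0.0014980794013185609))
block [ 0.4651 -0.0419  0.012 ] handle (array([0.5447, 0.1935, 0.088 ]), np.float64(0.002628522608173595))
wristcam in tcp [ 0.0754 -0.001  -0.1657] 
 [[-0.0001  0.9617  0.2742]
 [ 1.      0.      0.0001]
 [ 0.      0.2742 -0.9617]] [[310.3527   0.     272.4436]
 [  0.     310.3527 210.1092]
 [  0.       0.       1.    ]]
```

Request:
send_rows(series=[[0.8,1,0.32,0,0,0.14,1],[0.8,1,0.32,0,0,0.14,1],[0.8,1,0.32,0,0,0.14,1],[0.8,1,0.32,0,0,0.14,1],[0.8,1,0.32,0,0,0.14,1],[0.8,1,0.32,0,0,0.14,1],[0.8,1,0.32,0,0,0.14,1]], force=20)

```text
time: 0.8
tool_pos: [0.4863, -0.4134, 0.2994]
eef_rot: [180.0, -0.1, 48.4]
contact_force: [0.6, -0.4, 0.0]
grip_width: 1.001
finger_force: 0.0
```

Request:
send_rows(series=[[0.28,1,0,0,0,0.14,1],[0.28,1,0,0,0,0.14,1],[0.28,1,0,0,0,0.14,1],[0.28,1,0,0,0,0.14,1],[0.28,1,0,0,0,0.14,1],[0.28,1,0,0,0,0.14,1]])

```text
time: 1.4
tool_pos: [0.5549, -0.1605, 0.2988]
eef_rot: [-180.0, -0.2, 73.9]
contact_force: [-0.9, 0.7, -0.3]
grip_width: 0.999
finger_force: 0.0
```

Request:
send_rows(series=[[0,1,0,0,0,0.103,1],[0,1,0,0,0,0.103,1],[0,1,0,0,0,0.103,1],[0,1,0,0,0,0.103,1],[0,1,0,0,0,0.103,1],[0,1,0,0,0,0.103,1],[0,1,0,0,0,0.103,1]])

```text
time: 2.1
tool_pos: [0.5533, 0.0834, 0.2983]
eef_rot: [-180.0, 0.0, 92.1]
contact_force: [0.4, -1.0, -0.7]
grip_width: 1.003
finger_force: 0.0
```

Run:
```python
from plant import r
from h import *
import pickle
s=r.get_state();cw=r.camera_info("wrist");im=r.capture("wrist");cv2.imwrite("pics/w1.png",im[:,:,::-1]);pickle.dump((s,cw),open("w1.pkl","wb"))
print(s["time"],s["tool_pos"],s["eef_rot"],s["joint_positions"])
for n,c in(("Y",Y),("B",B),("R",RD)): print(n,blobs(im,*c,40)[0])
```

```text
2.1 [0.5533 0.0834 0.2983] [-179.9659    0.0182   92.1039] [  5.7014  19.9486 -26.9681 106.9724  10.8137  55.6203 -23.9182]
Y [(504, [270.3, 91.4], [253, 83, 40, 17]), (198, [66.0, 337.1], [62, 319, 12, 35]), (180, [478.9, 336.0], [472, 319, 12, 35])]
B [(305, [138.8, 20.0], [133, 3, 12, 34]), (75, [305.7, 95.3], [300, 83, 24, 23])]
R [(115, [343.1, 144.5], [329, 143, 29, 4]), (87, [367.3, 149.8], [363, 145, 10, 10])]
```

View pics/w1.png

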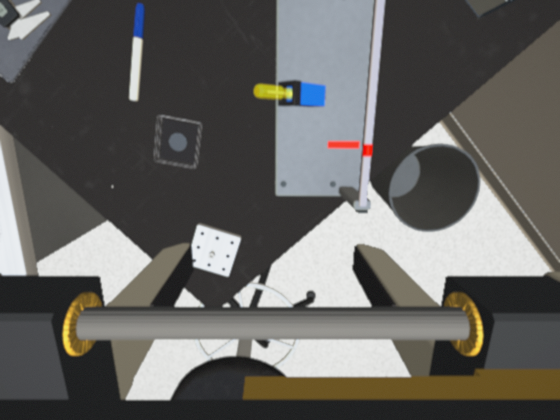

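The wrist view shows the handle at (268,92), the mark at (367,150) and the rail from (380,0) to (362,205). The screw is at (212,253), and the plate's front edge is the line u=276 from v=0 to 195.

Run:
```python
from plant import r
from h import *
import pickle
s,cw=pickle.load(open("w1.pkl","rb"));im=cv2.imread("pics/w1.png")[:,:,::-1].copy()
a,b=onz(cw,276,5,.012),onz(cw,276,192,.012);print("edge",a,b,np.degrees(np.arctan2(-(a-b)[0],(a-b)[1])),"right edge",onz(cw,276,196,.012),onz(cw,340,195,.012))
g=cv2.cvtColor(im,cv2.COLOR_RGB2GRAY)
pts=[]
for v in range(6,130,12):
    row=im[v,330:420].astype(int).sum(1);  print(v,(row[20:70:1]//10).tolist() if v==66 else "",end="")
    e=np.abs(np.diff(row));
    bright=np.where(row>row.max()-90)[0]+330; pts.append((bright.mean(),v))
print(pts)
P=[onz(cw,u,v,.1) for u,v in pts];P=np.array(P);k=np.polyfit(P[:,1],P[:,0],1);print("rail",P[[0,-1]],k,np.degrees(-np.arctan(k[0])),np.abs(np.polyval(k,P[:,1])-P[:,0]).max())
print("mark",onz(cw,367.3,149.8,.103),"stripe",onz(cw,343.1,144.5,.012),"screw",onz(cw,212,253,.028),"hand",onz(cw,268,92,.085),"hand end",onz(cw,256,91.5,.098),"sleeve",onz(cw,305,94,.06))
print("post",onz(cw,362,206,.1))
ct=r.camera_info("top");c0=r.camera_info("side")
print("mark tri",tri(cw,(367.3,149.8),c0,(299.6,260.9)),tri(cw,(367.3,149.8),ct,(327.7,149.4)))
```

```text
edge [0.5483 0.3032 0.012 ] [0.5581 0.0596 0.012 ] 2.2850664920730646 right edge [0.5583 0.0535 0.012 ] [0.6537 0.0586 0.012 ]
6 18 30 42 54 66 [48, 49, 48, 49, 49, 48, 48, 48, 49, 49, 49, 49, 48, 49, 48, 48, 48, 45, 38, 33, 43, 55, 61, 62, 62, 62, 62, 62, 55, 37, 19, 15, 15, 15, 15, 15, 15, 15, 15, 15, 15, 15, 15, 15, 15, 14, 15, 15, 15, 15]78 90 102 114 126 [(np.float64(379.5), 6), (np.float64(378.5), 18), (np.float64(377.5), 30), (np.float64(376.5), 42), (np.float64(375.5), 54), (np.float64(374.5), 66), (np.float64(373.5), 78), (np.float64(372.5), 90), (np.float64(371.0), 102), (np.float64(370.0), 114), (np.float64(369.0), 126)]
rail [[0.6548 0.2783 0.1   ]
 [0.6585 0.1594 0.1   ]] [-0.0308  0.6636] 1.7667344377250476 0.00027329502063411226
mark [0.6589 0.1331 0.103 ] stripe [0.651  0.1325 0.012 ] screw [ 0.4643 -0.0352  0.028 ] hand [0.5429 0.1926 0.085 ] hand end [0.5298 0.1915 0.098 ] sleeve [0.5877 0.1941 0.06  ]
post [0.6615 0.0657 0.1   ]
mark tri (array([0.6599, 0.1344, 0.1029]), np.float64(0.003161873363654243)) (array([0.6548, 0.1339, 0.1169]), np.float64(0.0004770418495597179))
```

Request:
send_rows(series=[[-0.6,1,-0.2,0,0,0,1],[-0.6,1,-0.2,0,0,0,1],[-0.6,1,-0.2,0,0,0,1],[-0.6,1,-0.2,0,0,0,1],[-0.6,1,-0.2,0,0,0,1],[-0.6,1,-0.2,0,0,0,1],[-0.6,1,-0.2,0,0,0,1],[-0.6,1,-0.2,0,0,0,1]])

```text
time: 2.95
tool_pos: [0.404, 0.3318, 0.2483]
eef_rot: [-180.0, 0.1, 92.0]
contact_force: [0.7, 0.1, 0.4]
grip_width: 1.001
finger_force: 0.0
```

Request:
send_rows(series=[[0,0.16,-0.1,0,0,0,1],[0,0.16,-0.1,0,0,0,1],[0,0.16,-0.1,0,0,0,1]])

```text
time: 3.25
tool_pos: [0.4048, 0.3708, 0.223]
eef_rot: [-179.9, 0.1, 91.8]
contact_force: [-0.5, -0.8, 1.5]
grip_width: 1.002
finger_force: 0.0
```

Run:
```python
from plant import r
from h import *
import pickle
s=r.get_state();cw=r.camera_info("wrist");im=r.capture("wrist");cv2.imwrite("pics/w2.png",im[:,:,::-1]);pickle.dump((s,cw),open("w2.pkl","wb"))
print(s["time"],s["tool_pos"],s["eef_rot"],s["joint_positions"])
for n,c in(("Y",Y),("B",B),("R",RD)): print(n,blobs(im,*c,40)[0])
```

```text
3.25 [0.4048 0.3708 0.223 ] [-179.9435    0.098    91.8243] [-26.8957  24.4467 -29.6517 113.2021  16.4033  46.5445 -63.9357]
Y [(945, [272.1, 181.8], [257, 159, 32, 45]), (267, [67.0, 333.6], [62, 308, 14, 47]), (255, [478.1, 334.0], [470, 309, 14, 46]), (191, [386.5, 352.3], [376, 341, 21, 21])]
B [(235, [245.0, 251.0], [239, 237, 12, 28])]
R [(1172, [319.3, 111.9], [298, 76, 42, 71])]
```

View pics/w2.png

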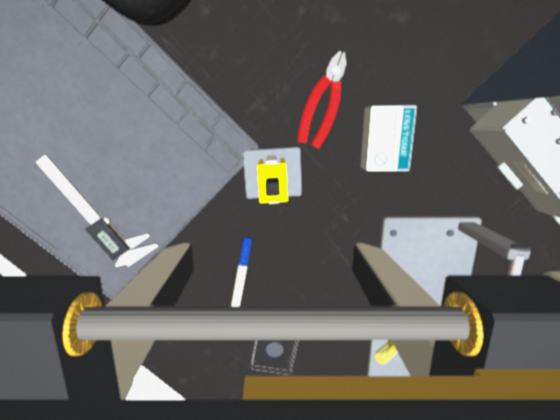

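The tag is at (272,182), its knob at about (272,186), and its long side runs along the image's v axis.

Run:
```python
from h import *
import pickle
s,cw=pickle.load(open("w2.pkl","rb"));im=cv2.imread("pics/w2.png")[:,:,::-1].copy()
m=blobs(im,*Y)[1][140:215,240:310]
m2=im[140:215,240:310].max(2)
dk=cv2.inRange(m2,0,60);n,_,st,ce=cv2.connectedComponentsWithStats(dk)
for i in range(1,n):
    if st[i,4]>20: print("dark",st[i],ce[i]+[240,140])
c=max(cv2.findContours(m,cv2.RETR_EXTERNAL,2)[0],key=cv2.contourArea);print(cv2.minAreaRect(c),(cv2.boxPoints(cv2.minAreaRect(c))+[240,140]).tolist())
bx=cv2.boxPoints(cv2.minAreaRect(c))+[240,140]
for u,v in bx: print(onz(cw,u,v,.07))
for nm,uv in (("base",[(244,150),(300,148),(302,196),(246,199)]),): print(nm,[onz(cw,*p,.008) for p in uv])
print("knob top @.1",onz(cw,272,186,.1), "tcp axis proj",proj(cw,[s["tool_pos"][0],s["tool_pos"][1],.1]))
mm=(m>0)
for v in range(18,66,3): q=np.where(mm[v])[0]; print(v+140,(q.min()+240,q.max()+240) if len(q) else None,end=" ")
```

```text
dark [27 39 10  5 39] [271.5897 180.641 ]
((32.147064208984375, 41.088233947753906), (43.28428649902344, 30.15630531311035), 87.27368927001953) [[256.0565662384033, 160.18778038024902], [286.1787414550781, 158.75339317321777], [288.23756408691406, 201.98868560791016], [258.1153869628906, 203.4230728149414]]
[0.3856 0.409  0.07  ]
[0.4162 0.4114 0.07  ]
[0.4204 0.366  0.07  ]
[0.3886 0.3634 0.07  ]
base [array([0.3677, 0.4132, 0.008 ]), array([0.4352, 0.4178, 0.008 ]), array([0.441 , 0.3585, 0.008 ]), array([0.3706, 0.3523, 0.008 ])]
knob top @.1 [0.4026 0.3888 0.1   ] tcp axis proj [273.7084 204.4452]
158 None 161 (np.int64(260), np.int64(283)) 164 (np.int64(258), np.int64(285)) 167 (np.int64(257), np.int64(285)) 170 (np.int64(258), np.int64(285)) 173 (np.int64(258), np.int64(285)) 176 (np.int64(258), np.int64(286)) 179 (np.int64(258), np.int64(286)) 182 (np.int64(258), np.int64(286)) 185 (np.int64(259), np.int64(286)) 188 (np.int64(259), np.int64(286)) 191 (np.int64(259), np.int64(286)) 194 (np.int64(259), np.int64(286)) 197 (np.int64(259), np.int64(288)) 200 (np.int64(258), np.int64(288)) 203 (np.int64(259), np.int64(267))
```

Request:
send_rows(series=[[-0.004,0.058,-0.15,0,0,0.014,0.2],[-0.004,0.058,-0.3,0,0,0.014,0.0],[-0.004,0.058,-0.45,0,0,0.014,-0.2],[-0.004,0.058,-0.6,0,0,0.014,-0.4],[-0.004,0.058,-0.6,0,0,0.014,-0.4],[-0.004,0.058,-0.6,0,0,0.014,-1],[-0.004,0.058,-0.6,0,0,0.014,-1],[-0.004,0.058,-0.6,0,0,0.014,-1],[-0.004,0.058,-0.6,0,0,0.014,-1]], force=20)

```text
time: 4.2
tool_pos: [0.4033, 0.3876, 0.0752]
eef_rot: [179.9, -0.1, 94.5]
contact_force: [0.4, -0.2, 0.3]
grip_width: 0.273
finger_force: 0.0
```

Request:
send_rows(series=[[0,0,0,0,0,0,-1],[0,0,0,0,0,0,-1],[0,0,0,0,0,0,-1],[0,0,0,0,0,0,-1]])

```text
time: 4.6
tool_pos: [0.4028, 0.3874, 0.0742]
eef_rot: [179.9, -0.0, 94.5]
contact_force: [0.5, -2.2, 8.3]
grip_width: 0.149
finger_force: 20.0
```

Request:
send_rows(series=[[0,0,0.15,0,0,0,-1],[0,0,0.32,0,0,0,-1],[0,0,0.52,0,0,0,-1],[0.15,-0.072,0.52,0,0,-0.014,-1],[0.32,-0.154,0.52,0,0,-0.014,-1],[0.49,-0.236,0.52,0,0,-0.014,-1],[0.66,-0.317,0.52,0,0,-0.014,-1],[0.83,-0.4,0.52,0,0,-0.014,-1],[0.95,-0.456,0.52,0,0,-0.014,-1],[1,-0.48,0.52,0,0,-0.014,-1]])

```text
time: 5.6
tool_pos: [0.6555, 0.264, 0.2028]
eef_rot: [180.0, 0.1, 91.7]
contact_force: [-0.2, 0.3, -0.6]
grip_width: 0.149
finger_force: 20.0
```

Request:
send_rows(series=[[0.01,0,0,0,0,0,-1],[0.01,0,-0.04,0,0,0,-1]])

```text
time: 5.8
tool_pos: [0.6544, 0.2689, 0.1944]
eef_rot: [179.9, -0.1, 92.0]
contact_force: [-0.1, 0.3, -0.4]
grip_width: 0.151
finger_force: 20.0
```

Run:
```python
from plant import r
from h import *
import pickle
s=r.get_state();cw=r.camera_info("wrist");im=r.capture("wrist");cv2.imwrite("pics/w3.png",im[:,:,::-1]);pickle.dump((s,cw),open("w3.pkl","wb"))
im2=r.capture("side");cv2.imwrite("pics/s3.png",im2[:,:,::-1])
print(s["time"],s["tool_pos"],s["eef_rot"],s["joint_positions"])
big=cv2.resize(im2[120:320,180:440],None,fx=2,fy=2);cv2.imwrite("pics/c3.png",np.hstack([cv2.resize(im,(533,400))[:,150:420],big])[:,:,::-1])
```

```text
5.8 [0.6544 0.2689 0.1944] [179.9415  -0.0913  92.0258] [-10.1754  36.7479 -27.2867  94.2928  19.829   53.7236 -42.623 ]
```

View pics/c3.png

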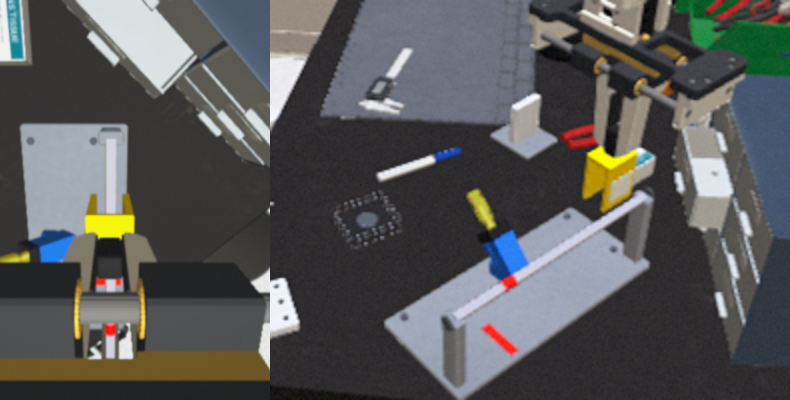

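The tag is held squarely and straddles the rail line at the left end, with nothing near it. Next I'll lower it and slide it.

Request:
send_rows(series=[[0.002,0,-0.12,0,0,0,-1],[0.002,0,-0.22,0,0,0,-1],[0.002,0,-0.29,0,0,0,-1],[0.002,0,-0.314,0,0,0,-1],[0.002,0,-0.314,0,0,0,-1],[0.002,0,-0.314,0,0,0,-1],[0.002,0,-0.314,0,0,0,-1],[0.002,0,-0.314,0,0,0,-1]])

```text
time: 6.7
tool_pos: [0.6557, 0.2674, 0.1156]
eef_rot: [180.0, -0.0, 92.0]
contact_force: [0.4, 0.4, -1.0]
grip_width: 0.147
finger_force: 20.0
```

Request:
send_rows(series=[[0.002,-0.06,0,0,0,0,-1],[0.005,-0.16,0,0,0,0,-1],[0.008,-0.26,0,0,0,0,-1],[0.011,-0.36,0,0,0,0,-1],[0.014,-0.45,0,0,0,0,-1],[0.016,-0.51,0,0,0,0,-1],[0.016,-0.538,0,0,0,0,-1],[0.016,-0.538,0,0,0,0,-1],[0.016,-0.538,0,0,0,0,-1]])

```text
time: 7.6
tool_pos: [0.6595, 0.1338, 0.1153]
eef_rot: [180.0, -0.1, 92.0]
contact_force: [-0.2, 0.2, -0.4]
grip_width: 0.153
finger_force: 20.0
```

Run:
```python
from plant import r
from h import *
im2=r.capture("side");im=r.capture("wrist");im3=r.capture("top");s=r.get_state();print(s["tool_pos"],s["contact_force"],s["joint_positions"])
big=cv2.resize(im2[190:320,210:400],None,fx=3,fy=3);w=cv2.resize(im[150:410,200:340],None,fx=1.5,fy=1.5)
print([x[:2] for x in blobs(im2,*Y)[0]],blobs(im2,*RD)[0])
cv2.imwrite("pics/c4.png",np.hstack([w,big])[:,:,::-1])
```

```text
[0.6594 0.1342 0.1152] [ 0.2018  0.6129 -0.4255] [  0.0066  39.473  -25.8217 102.5354  23.7125  43.4074 -36.1053]
[(82, [245.7, 109.5]), (15, [360.3, 132.4]), (18, [355.2, 137.2]), (30, [285.5, 227.3]), (373, [297.0, 267.5])] [(26, [333.0, 186.3], [326, 182, 16, 8]), (21, [350.0, 186.7], [346, 184, 8, 6]), (17, [335.9, 191.1], [332, 189, 9, 5]), (62, [294.6, 289.4], [287, 283, 16, 14])]
```

View pics/c4.png

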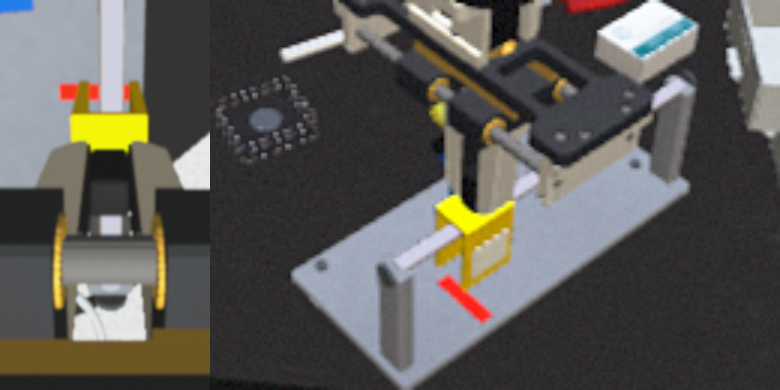

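Request:
send_rows(series=[[0,0,0,0,0,0,-0.3],[0,0,0,0,0,0,-0.2],[0,0,0,0,0,0,-0.2],[0,0,0,0,0,0,-0.2],[0,0,0,0,0,0,-0.2],[0,0,0.1,0,0,0,-0.2],[0,0,0.28,0,0,0,-0.2],[0,0,0.46,0,0,0,-0.2],[0,0,0.6,0,0,0,-0.2]])

```text
time: 8.65
tool_pos: [0.6598, 0.133, 0.2679]
eef_rot: [179.9, -0.0, 92.0]
contact_force: [0.0, -0.5, -1.1]
grip_width: 0.397
finger_force: 0.0
```

Run:
```python
from plant import r
from h import *
import pickle
s=r.get_state();cw=r.camera_info("wrist");im=r.capture("wrist");i2=r.capture("side");i3=r.capture("top")
print(s["time"],s["tool_pos"],s["grip_width"],s["joint_positions"])
cs=r.camera_info("side");ct=r.camera_info("top")
print("side",blobs(i2,*Y)[0],blobs(i2,*RD)[0]);print("top",blobs(i3,*Y)[0][:3])
print("pred tag mid side",proj(cs,[.659,.133,.09]),"top",proj(ct,[.659,.133,.11]))
cv2.imwrite("pics/c5.png",np.hstack([cv2.resize(im,(400,300)),cv2.resize(i2[190:320,210:380],(392,300))])[:,:,::-1])
```

```text
8.65 [0.6598 0.133  0.2679] 0.3969270066918924 [  3.0462  30.6853 -30.0458  94.7207  17.3135  59.1694 -30.4847]
side [(56, [243.1, 109.4], [239, 106, 10, 7]), (151, [285.4, 224.0], [278, 214, 15, 21]), (439, [297.9, 267.0], [285, 252, 26, 35])] [(18, [342.3, 183.8], [339, 182, 8, 4]), (23, [331.5, 186.8], [326, 184, 12, 7]), (29, [336.9, 190.9], [330, 188, 14, 6]), (64, [294.6, 289.3], [287, 283, 16, 14])]
top [(212, [327.7, 151.7], [318, 144, 20, 18]), (93, [294.7, 196.9], [291, 187, 8, 19]), (191, [65.1, 275.3], [56, 263, 17, 27])]
pred tag mid side [297.6485 265.7529] top [327.8981 148.7217]
```

View pics/c5.png

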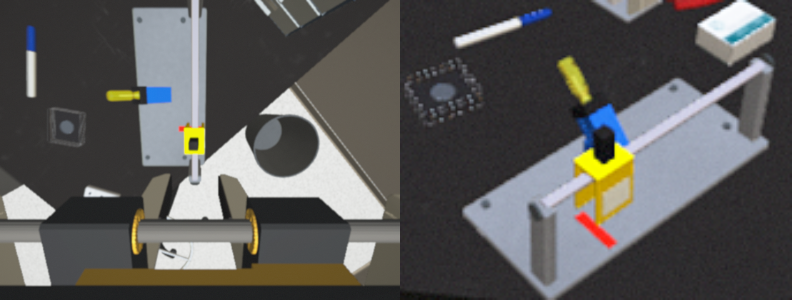

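The tag hangs at the mark and is let go. The top view puts it at column 327.7, the same as the red band. Next I'll locate the handle axis more precisely.

Run:
```python
from plant import r
from h import *
import pickle
s,cw=pickle.load(open("w1.pkl","rb"));cs=r.camera_info("side");ct=r.camera_info("top")
for a in (tri(cw,(270.3,91.4),cs,(285.4,224)),tri(cw,(270.3,91.4),ct,(294.7,196.9)),tri(cs,(285.4,224),ct,(294.7,196.9))): print(a)
print(onz(cw,270.3,91.4,.084),onz(ct,294.7,196.9,.084),onz(cs,285.4,224,.084))
```

```text
(array([0.546 , 0.1942, 0.0829]), np.float64(0.0017190393745944296))
(array([0.5456, 0.1931, 0.0905]), np.float64(0.0005102209923062113))
(array([0.5474, 0.1936, 0.0843]), np.float64(0.000701911466579009))
[0.5455 0.1934 0.084 ] [0.5473 0.1933 0.084 ] [0.5474 0.1942 0.084 ]
```

Request:
send_rows(series=[[-0.1,0.05,0,0,0,0.04,0.3],[-0.2,0.1,0,0,0,0.08,0.3],[-0.3,0.15,0,0,0,0.125,0.3],[-0.4,0.2,0,0,0,0.17,0.3],[-0.5,0.24,0,0,0,0.215,0.3],[-0.6,0.24,0,0,0,0.26,0.3],[-0.7,0.24,0,0,0,0.305,0.3],[-0.8,0.24,0,0,0,0.35,0.3],[-0.8,0.24,0,0,0,0.395,0.3],[-0.8,0.24,0,0,0,0.44,0.3]])

```text
time: 9.8
tool_pos: [0.4584, 0.1921, 0.2642]
eef_rot: [-179.9, -0.1, 171.5]
contact_force: [-0.2, -0.3, 0.6]
grip_width: 0.65
finger_force: 0.0
```

Request:
send_rows(series=[[0,0,0,0,0,0.03,0.3],[0,0,0,0,0,0.06,0.3]])

```text
time: 10.0
tool_pos: [0.4589, 0.1921, 0.2639]
eef_rot: [-180.0, -0.1, -177.8]
contact_force: [0.5, 1.2, -1.0]
grip_width: 0.648
finger_force: 0.0
```

Request:
send_rows(series=[[0,0,-0.05,0.0014,-0.04,0,0.2],[0.02,0,-0.1,0.0028,-0.08,0,0.2],[0.04,0,-0.17,0.0042,-0.12,0,0.2],[0.06,0,-0.24,0.0056,-0.16,0,0.2],[0.08,-0.003,-0.32,0.007,-0.2,0,0.2],[0.1,-0.006,-0.4,0.008,-0.23,0,0.2],[0.1,-0.006,-0.48,0.0087,-0.25,0,0.2],[0.1,-0.006,-0.48,0.0087,-0.25,0,0.2],[0.1,-0.006,-0.48,0.0087,-0.25,0,0.2]])

```text
time: 10.9
tool_pos: [0.4807, 0.1832, 0.1388]
eef_rot: [-172.4, 36.6, -173.7]
contact_force: [-1.0, 0.9, -1.0]
grip_width: 0.6
finger_force: 0.0
```

Run:
```python
from plant import r
from h import *
import pickle
s=r.get_state();cw=r.camera_info("wrist");im=r.capture("wrist");i2=r.capture("side");pickle.dump((s,cw),open("w6.pkl","wb"));cv2.imwrite("pics/w6.png",im[:,:,::-1])
print(s["time"],s["tool_pos"],s["eef_rot"],s["grip_width"],s["joint_positions"],s["contact_force"])
R=Ro.from_euler("xyz",s["eef_rot"],degrees=True).as_matrix();print(R)
print(blobs(im,*Y)[0]);print(proj(cw,[.5313,.1931,.0984]),proj(cw,[.5617,.1942,.068]))
cv2.imwrite("pics/c6.png",np.hstack([cv2.resize(im,(400,300)),cv2.resize(i2[150:320,160:380],(388,300))])[:,:,::-1])
```

```text
10.9 [0.4807 0.1832 0.1388] [-172.3934   36.5567 -173.6665] 0.6003504652957954 [ -5.7434  39.412  -60.1806 145.0475 100.4338  65.9362 -52.2505] [-0.9557  0.8696 -0.9665]
[[-0.7984 -0.031   0.6014]
 [-0.0886  0.9938 -0.0664]
 [-0.5956 -0.1063 -0.7962]]
[(67, [290.4, 236.3], [286, 231, 9, 11]), (148, [289.3, 246.9], [280, 243, 20, 10]), (903, [233.1, 287.9], [213, 258, 38, 50]), (67, [147.7, 345.6], [145, 333, 8, 22]), (80, [397.1, 344.7], [392, 332, 9, 23])]
[287.361  245.9071] [288.8133 234.6512]
```

View pics/c6.png

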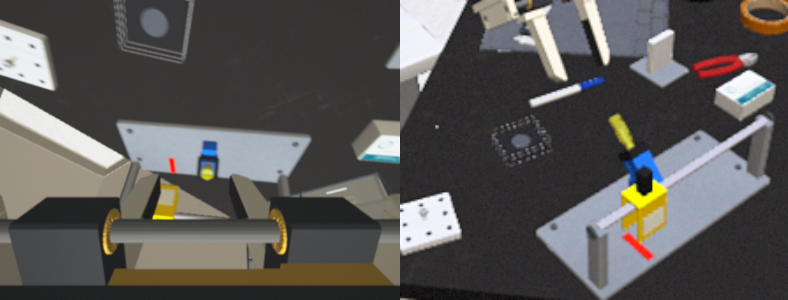

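The tilt stopped at 36.6° with joint 4 at its limit. The handle is at about (289,247), within 2 px of my prediction. I'll grip at a 30° tilt instead and end with the tool tilted 15° inward. Computing the turn:

Run:
```python
from plant import r
from h import *
s=r.get_state();R=Ro.from_euler("xyz",s["eef_rot"],degrees=True)
ax=Ro.from_euler("z",2,degrees=True).apply([0,1,0])
for t in (30,):
    T=Ro.from_rotvec(-np.radians(t)*ax)*Ro.from_euler("xyz",[180,0,182],degrees=True)
    print(t,(T*R.inv()).as_rotvec()/np.pi,"shift",(np.array([.5104,.1923,.1123])-s["tool_pos"])/.25,(np.array([.5528,.1938,.0699])-s["tool_pos"])/.25, s["time"])
```

```text
30 [ 0.0317  0.0344 -0.0015] shift [ 0.1287  0.0325 -0.0848] [ 0.2983  0.0385 -0.2544] 11.0
```

Request:
send_rows(series=[[0.06,0.03,0,0.032,0.034,0,0.2],[0.12,0.032,-0.04,0.032,0.034,0,0.2],[0.13,0.032,-0.08,0.032,0.034,0,0.2],[0.13,0.032,-0.08,0.032,0.034,0,0.2],[0.13,0.032,-0.08,0.032,0.034,0,0.2]])

```text
time: 11.5
tool_pos: [0.5131, 0.1908, 0.1197]
eef_rot: [-179.8, 30.8, -177.9]
contact_force: [-0.2, 0.1, 0.4]
grip_width: 0.604
finger_force: 0.0
```

Run:
```python
from plant import r
from h import *
s=r.get_state();R=Ro.from_euler("xyz",s["eef_rot"],degrees=True);print(R.as_matrix(),s["joint_positions"],s["tool_pos"])
ax=Ro.from_euler("z",2,degrees=True).apply([0,1,0])
T=Ro.from_rotvec(-np.radians(30)*ax)*Ro.from_euler("xyz",[180,0,182],degrees=True)
print((T*R.inv()).as_rotvec()/np.pi,"shift",(np.array([.5528,.1938,.0699])-s["tool_pos"])/.25)
im=r.capture("wrist");cw=r.camera_info("wrist");print(blobs(im,*Y)[0]);print(proj(cw,[.5313,.1931,.0984]))
```

```text
[[-0.8584 -0.035   0.5119]
 [-0.0317  0.9994  0.0152]
 [-0.5121 -0.0032 -0.8589]] [  3.5612  40.7362 -60.3614 139.622  102.8033  55.1028 -44.238 ] [0.5131 0.1908 0.1197]
[ 0.0009  0.0045 -0.0001] shift [ 0.1586  0.0122 -0.1994]
[(121, [273.8, 240.2], [268, 235, 12, 11]), (66, [274.5, 252.7], [267, 251, 16, 5]), (239, [226.6, 291.9], [220, 278, 13, 29]), (170, [147.6, 340.2], [144, 320, 12, 36]), (171, [397.2, 339.8], [391, 320, 11, 36]), (67, [219.1, 341.5], [211, 340, 17, 4])]
[273.3039 248.0637]
```

Request:
send_rows(series=[[0.05,0.004,-0.06,0,0.004,0,0],[0.1,0.008,-0.13,0,0.004,0,-0.1],[0.14,0.012,-0.18,0,0.004,0,-0.2],[0.158,0.012,-0.2,0,0.004,0,-0.3],[0.158,0.012,-0.2,0,0.004,0,-0.3],[0.158,0.012,-0.2,0,0.004,0,-0.3]])

```text
time: 12.15
tool_pos: [0.5528, 0.1942, 0.0703]
eef_rot: [-179.9, 30.1, -178.0]
contact_force: [-0.9, 0.1, 0.8]
grip_width: 0.35
finger_force: 0.0
```

Request:
send_rows(series=[[0,0,0,0,0,0,-1],[0,0,0,0,0,0,-1],[0,0,0,0,0,0,-1],[0,0,0,0,0,0,-1],[0,0,0,0,0,0,-1],[0,0,0,0,0,0,-1]], force=30)

```text
time: 12.75
tool_pos: [0.5535, 0.1938, 0.0701]
eef_rot: [-179.9, 30.1, -178.0]
contact_force: [-2.6, -0.7, 5.3]
grip_width: 0.157
finger_force: 30.0
```

Run:
```python
from plant import r
from h import *
s=r.get_state();print(s["time"],s["tool_pos"],s["eef_rot"],s["joint_positions"],s["grip_width"],s["finger_force"])
im=r.capture("wrist");i2=r.capture("side")
cv2.imwrite("pics/c7.png",np.hstack([cv2.resize(im,(400,300)),cv2.resize(i2[190:320,210:380],(392,300))])[:,:,::-1])
```

```text
12.75 [0.5535 0.1938 0.0701] [-179.946    30.1131 -178.0396] [  3.7499  47.8588 -57.005  136.1492 108.6553  56.7428 -43.487 ] 0.15656396025784758 30.00103086233139
```

View pics/c7.png

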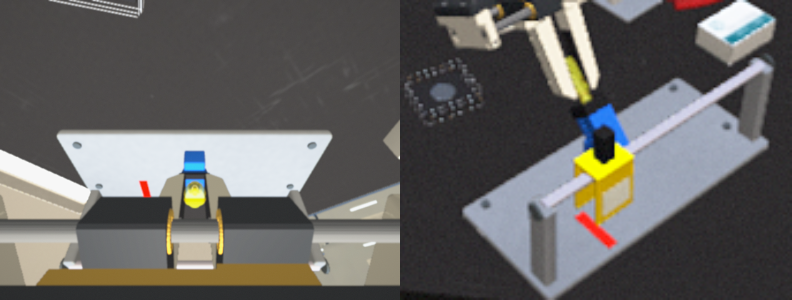

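The fingers hold the handle (14.5 mm opening, 30 N) and the tag is undisturbed. Now I'll draw it out along the axis.

Request:
send_rows(series=[[-0.02,-0.001,0.02,0,0,0,-1],[-0.045,-0.002,0.045,0,0,0,-1],[-0.07,-0.0025,0.07,0,0,0,-1],[-0.095,-0.003,0.095,0,0,0,-1],[-0.12,-0.004,0.12,0,0,0,-1],[-0.145,-0.005,0.145,0,0,0,-1],[-0.17,-0.006,0.17,0,0,0,-1],[-0.195,-0.007,0.195,0,0,0,-1],[-0.216,-0.0075,0.216,0,0,0,-1],[-0.216,-0.0075,0.216,0,0,0,-1]])

```text
time: 13.85
tool_pos: [0.4991, 0.192, 0.1246]
eef_rot: [-180.0, 30.1, -178.0]
contact_force: [-0.2, -0.6, -0.2]
grip_width: 0.159
finger_force: 30.0
```

Request:
send_rows(series=[[-0.02,0,0.06,0,0,0,-1],[-0.03,0,0.15,0,0,0,-1],[-0.03,0,0.28,0,0,0,-1],[-0.03,0,0.4,0,0,0,-1],[-0.03,0,0.4,0,0,0,-1],[-0.03,0,0.4,0,0,0,-1]])

```text
time: 14.45
tool_pos: [0.4925, 0.1913, 0.2242]
eef_rot: [-179.9, 30.2, -178.1]
contact_force: [0.7, -0.1, -1.0]
grip_width: 0.161
finger_force: 30.0
```

Run:
```python
from plant import r
from h import *
s=r.get_state();print(s["time"],s["tool_pos"],s["eef_rot"],s["joint_positions"],s["grip_width"],s["finger_force"],s["contact_force"])
R=Ro.from_euler("xyz",s["eef_rot"],degrees=True)
ax=Ro.from_euler("z",2,degrees=True).apply([0,1,0])
T=Ro.from_rotvec(np.radians(15)*ax)*Ro.from_euler("xyz",[180,0,182],degrees=True)
print((T*R.inv()).as_rotvec()/np.pi)
im=r.capture("wrist");i2=r.capture("side");cv2.imwrite("pics/s8.png",i2[:,:,::-1]);cv2.imwrite("pics/w8.png",im[:,:,::-1])
print(blobs(i2,*Y)[0],blobs(im,*Y)[0])
```

```text
14.45 [0.4925 0.1913 0.2242] [-179.9297   30.172  -178.1299] [ 10.5947  25.5702 -65.4001 135.298   82.7516  44.6646 -25.4811] 0.1609248433170253 30.00010997056961 [ 0.6629 -0.1428 -0.9677]
[-0.0081  0.2508  0.0007]
[(24, [358.8, 132.3], [354, 131, 11, 4]), (131, [268.7, 153.3], [262, 140, 14, 27]), (441, [297.9, 267.0], [286, 252, 25, 35])] [(1066, [220.4, 242.8], [202, 218, 39, 49]), (801, [272.6, 272.9], [258, 254, 30, 37]), (55, [309.0, 344.8], [307, 333, 4, 22]), (41, [235.9, 346.8], [235, 339, 3, 16])]
```

Request:
send_rows(series=[[0,-0.05,0,-0.0013,0.042,0,-1],[0,-0.1,0,-0.0027,0.084,0,-1],[0,-0.2,0,-0.004,0.126,0,-1],[0,-0.3,0,-0.0054,0.168,0,-1],[0,-0.42,0,-0.0067,0.21,0,-1],[0,-0.55,-0.03,-0.008,0.25,0,-1],[-0.04,-0.68,-0.06,-0.008,0.25,0,-1],[-0.08,-0.8,-0.09,-0.008,0.25,0,-1],[-0.12,-0.88,-0.12,-0.008,0.25,0,-1],[-0.134,-0.905,-0.136,-0.008,0.25,0,-1]])

```text
time: 15.55
tool_pos: [0.4568, -0.0367, 0.1873]
eef_rot: [180.0, -15.2, -178.2]
contact_force: [-0.5, -0.5, -0.9]
grip_width: 0.16
finger_force: 30.0
```

Request:
send_rows(series=[[0,0,0,0,0,0,-1],[0,0,0,0,0,0,-1]])

```text
time: 15.75
tool_pos: [0.4588, -0.0332, 0.1897]
eef_rot: [179.9, -15.0, -178.0]
contact_force: [-0.1, 0.1, -0.2]
grip_width: 0.161
finger_force: 30.0
```

Run:
```python
from plant import r
from h import *
s=r.get_state();print(s["time"],s["tool_pos"],s["eef_rot"],s["joint_positions"],s["grip_width"],s["finger_force"])
i1=r.capture("wrist");i2=r.capture("side");i3=r.capture("top");cs=r.camera_info("side");ct=r.camera_info("top")
cv2.imwrite("pics/s9.png",i2[:,:,::-1]);cv2.imwrite("pics/t9.png",i3[:,:,::-1])
G=s["tool_pos"]-.019*Ro.from_euler("xyz",s["eef_rot"],degrees=True).as_matrix()[:,2]
for q in (G,G-[0,0,.093]): print(proj(cs,q),proj(ct,q))
print(blobs(i2,*Y)[0])
u,v=proj(cs,G-[0,0,.06]).astype(int)
cv2.imwrite("pics/c9.png",np.hstack([cv2.resize(i1,(400,300)),cv2.resize(i2[v-50:v+50,u-65:u+65],(390,300))])[:,:,::-1]);print(u-65,v-50)
```

```text
15.75 [ 0.4588 -0.0332  0.1897] [ 179.914   -14.9515 -177.9953] [ 40.7294  41.094  -68.2863 114.8061  34.2146  67.8923  46.7971] 0.1606768509951144 29.999991953372955
[159.3205 200.0454] [409.7558 238.4168]
[168.0408 237.5394] [397.3323 244.5879]
[(84, [245.5, 109.5], [239, 106, 15, 7]), (24, [358.0, 132.3], [354, 130, 11, 5]), (163, [161.5, 204.0], [157, 191, 11, 27]), (441, [297.8, 267.0], [285, 252, 26, 35])]
100 174
```

View pics/c9.png

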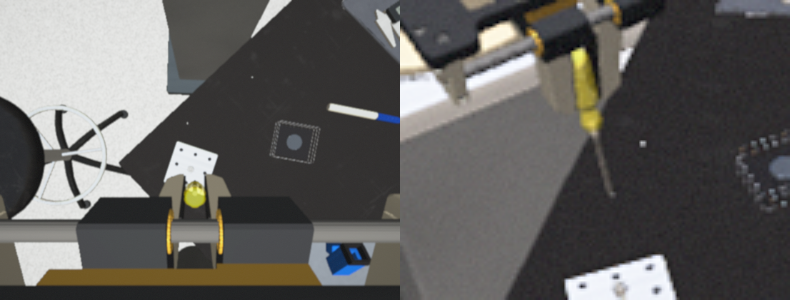

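The side crop shows the blade hanging nearly vertical, with the tip at about (171,239) in the full image and the screw below at about (173.7,270). I'll check the offset numerically, using the top view as well.

Run:
```python
from plant import r
from h import *
cs=r.camera_info("side");ct=r.camera_info("top")
for z in(.11,.115,.12): print(z,onz(cs,171,239,z))
print("screw side",onz(cs,173.5,268,.028),proj(cs,[.4643,-.0352,.028]),"top",proj(ct,[.4643,-.0352,.028]),"tip pred top",proj(ct,[.4637,-.0333,.115]))
print("vertical line over screw, side",[proj(cs,[.4643,-.0352,z]) for z in(.115,.208)],"top",[proj(ct,[.4643,-.0352,z]) for z in(.115,.208)])
t=cv2.imread("pics/t9.png");cv2.imwrite("pics/t9c.png",cv2.resize(t[205:285,345:455],None,fx=6,fy=6,interpolation=cv2.INTER_CUBIC))
```

```text
0.11 [ 0.4658 -0.0287  0.11  ]
0.115 [ 0.471  -0.0304  0.115 ]
0.12 [ 0.4762 -0.0322  0.12  ]
screw side [ 0.4621 -0.0359  0.028 ] [174.2865 268.4848] top [388.6977 249.2191] tip pred top [397.4401 244.6234]
vertical line over screw, side [array([167.1688, 238.1695]), array([158.3614, 200.6574])] top [array([398.3616, 244.4506]), array([410.8974, 238.2651])]
```

View pics/t9c.png

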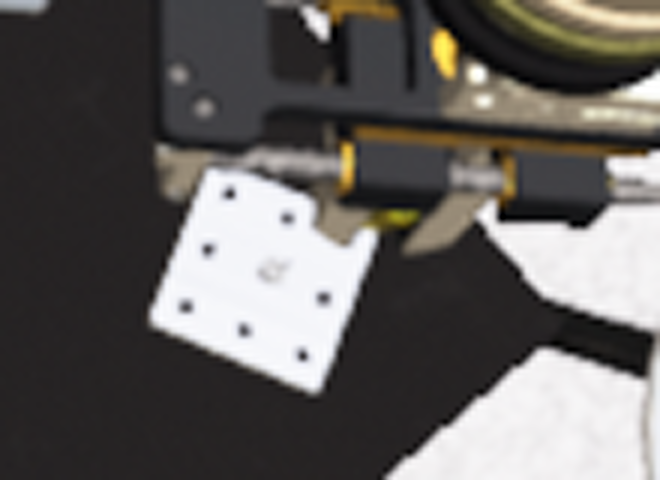

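Request:
send_rows(series=[[-0.008,-0.022,-0.06,0,0,0,-1],[-0.008,-0.022,-0.14,0,0,0,-1],[-0.008,-0.022,-0.21,0,0,0,-1],[-0.008,-0.022,-0.24,0,0,0,-1],[-0.008,-0.022,-0.24,0,0,0,-1],[-0.008,-0.022,-0.24,0,0,0,-1]])

```text
time: 16.5
tool_pos: [0.4566, -0.0395, 0.1299]
eef_rot: [179.9, -15.0, -178.0]
contact_force: [0.5, 0.3, -0.1]
grip_width: 0.159
finger_force: 30.0
```

Run:
```python
from plant import r
from h import *
s=r.get_state();print(s["time"],s["tool_pos"],s["eef_rot"],s["grip_width"],s["finger_force"],s["contact_force"])
i2=r.capture("side");i1=r.capture("wrist");cs=r.camera_info("side");print(blobs(i2,*Y)[0])
cv2.imwrite("pics/c10.png",np.hstack([cv2.resize(i1[150:360,200:340],(400,600),interpolation=cv2.INTER_CUBIC),cv2.resize(i2[200:300,140:206],(396,600),interpolation=cv2.INTER_CUBIC)])[:,:,::-1])
```

```text
16.5 [ 0.4566 -0.0395  0.1299] [ 179.9444  -14.9534 -178.0357] 0.15904878360188474 29.999935626983643 [ 0.4905  0.2994 -0.1063]
[(82, [245.6, 109.5], [239, 106, 15, 7]), (25, [358.8, 132.4], [354, 131, 11, 4]), (136, [163.6, 230.0], [160, 219, 9, 23]), (442, [297.8, 266.9], [285, 252, 26, 35])]
```

View pics/c10.png

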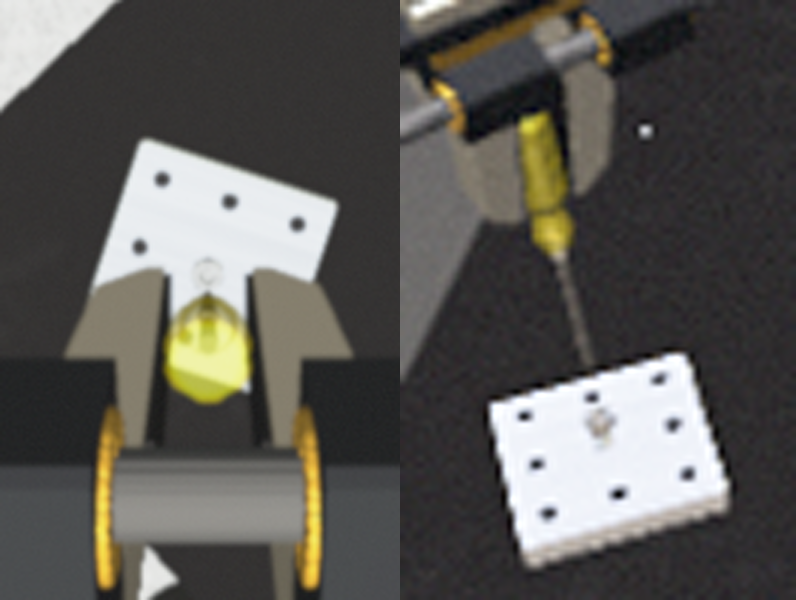

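The side crop has the tip at (171.8,260.8), with the shaft's line running onto the screw head at about (173.5,270). The wrist crop has the screw at (272.8,244.5) and the tip near (272.8,254).

Run:
```python
from plant import r
from h import *
cs=r.camera_info("side");cw=r.camera_info("wrist");s=r.get_state()
sc,e=tri(cw,(272.8,244.5),cs,(173.5,269));print("screw wrist",onz(cw,272.8,244.5,.028),"side",onz(cs,173.5,269,.028),sc,e)
R=Ro.from_euler("xyz",s["eef_rot"],degrees=True).as_matrix();G=s["tool_pos"]-.019*R[:,2]
print("tip kin",G-[0,0,.093]);print("tip tri",tri(cw,(272.8,254.3),cs,(171.8,260.8)))
S=onz(cw,272.8,244.5,.028)
for h in(.02,.03,.04,.135): print(h,proj(cw,S+[0,0,h]),proj(cs,S+[0,0,h]))
```

```text
screw wrist [ 0.4611 -0.0385  0.028 ] side [ 0.4646 -0.0371  0.028 ] [ 0.4617 -0.0374  0.0252] 0.0022237840259822857
tip kin [ 0.4617 -0.0395  0.0556]
tip tri (array([ 0.466 , -0.0378,  0.0541]), np.float64(0.0012269030598606402))
0.02 [272.835  247.4977] [170.5449 261.6933]
0.03 [272.8546 249.1747] [169.7342 258.3113]
0.04 [272.8758 250.99  ] [168.9109 254.8766]
0.135 [273.2206 280.5161] [160.3984 219.3632]
```

The tip is within about 4 mm of the screw's axis, 27 mm above the head, and upright. Handing in.

```bash
python3 -c "
from plant import r
print(r.close_job())"
```

```text
the job is handed in; nothing more can be done
None
```

The job is handed in (no verdict came back): the yellow tag hangs at the red mark, and the screwdriver is held blade down about 27 mm above the cap screw, within about 4 mm of its axis by my last measurement.

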